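Cock and load the workshop catapult

ROBOT

A 6-joint arm with a two-finger parallel gripper is mounted at the origin on the work surface. World frame = base frame: x ahead of the robot, y to its left, z up, the work surface at z = 0. Lengths are in m, angles in rad, forces in N, time in s.
With the tool pointing down it reaches from about 0.225 to 0.875 m from the base axis. Payload 3.4 kg.
Tool frame: the origin (TCP) lies at the very end of the fingers, on their centre line; the grasp point (between the pads) lies 19 mm behind it; z points along the fingers, y is the line along which they close (so a half turn about z gives the same grasp; the last joint's range is limited). The gripper opens to 85 mm and grips with 20 to 120 N. Pads are 22 mm wide; open, the fingers measure 114 mm over their backs; the gripper's body (76 mm by 85 mm) begins 54 mm behind the grasp point. The pads swing forward as they close: fully open they stand 13 mm farther back than shut.
Start: joints at [-1.361, 0.276, 1.505, -0, 1.361, -0.121], TCP at [0.187, -0.544, 0.231] pointing down, gripper open.
Joint ranges: [-2.89, 2.89], [-0.75, 2.08], [0.22, 2.7], [-1.18, 4.32], [0.11, 2.71], [-2.7, 2.7]. Speed limits (rad/s): [2.57, 2.57, 3.14, 3.14, 3.14, 3.14].

INTERFACE

Orientations are given as a unit quaternion [w, x, y, z].
In Python, from rig import manip, get_image, camera_info gives the robot as it stands. The module is installed in compiled form; this text tells all that it offers.
- The arm moves only by the shell command python3 -m crank 'ROWS' [FORCE]. ROWS is a JSON object of lists of equal length, an entry for each row: "translation": the shift along the tool's x, y, z in mm, a list of three; "roll": the turn about the tool's z in rad; "fingers": the opening, from 0 (shut) to 1 (fully open). A call has 1 to 8 rows; each row shifts and turns the commanded pose from where the row before left it, along the tool's axes as they then stand; what a row does not reach is not made up. A row lasts 1/10 s, in which the tool goes at most 50 mm and 8.59 degrees, less where a joint would pass 70% of its speed; a pose out of reach is approached as far as the arm can. A call is refused whole if a number of a shift passes 50 or a number of a turn 0.15, either way. A call with a gripper value outside its range is refused whole. The fingers move at their own pace and stop on an object; FORCE is the grip in N (left out, the last holds). Time passes only in rows, so rows that do not move let the fingers close. It gives the time, the measured TCP pose, the force, the opening and the grip force at its end, in the units of the state.
- manip.get_state(): the state, without advancing time (a new reading comes with each control period).
- get_image(name): name is "scene" or "top"; returns the picture (420x560x3 uint8, blue, green, red); there is no depth.
- camera_info(name): a dict with "mtx" (3x3 intrinsics, pixels), "rvec" (rotation vector, rad) and "tvec" (3), from world to camera coordinates, as OpenCV has them. Camera axes: x right, y down, z forward; pixel columns grow to the right and rows downward; lengths in m; the calibration is good to about 2 mm. A picture is of the moment at which its call begins. camera_info takes no time and is no camera call.
- manip.sign_off(): hands the job in; it is judged then, once.
The state is a dict: "clock": time; "qpos": joint angles; "qd": joint speeds; "effort": joint torques, N m; "position": TCP position; "ee_rot": TCP orientation; "contact_force": force on the tool from outside, world axes, zero at the start; "moment": the same for the moment, N m; "width": finger opening in m; "gripper_force": force on a finger pad.
Only numpy, scipy, OpenCV 4.12 (cv2) and the standard library are available. Lean on these libraries where they do the work, as an engineer would, in place of code of your own. Each camera call takes 0.05 s, during which the arm holds its last target. There are 200 camera calls.

TASK

Get the plywood catapult ready for its test shot: draw the sprung throwing arm down by its blue grip until it clicks onto the catch, then ease it back until the hook holds it and let go, without letting the arm snap up, forcing the catch or firing it. Then lay the orange ball in the red cup. Leave the catapult cocked and loaded, and leave the tape, glue and jar where they are.

Things in the scene. Friction and masses are not known exactly. Their poses are not given: they have to be found in the camera images.
- catapult: Plywood catapult, screwed down. Baseboard 350 x 130 x 15 mm; origin at the centre of its underside, x along it in the throwing direction, y across, z up. Two A-frames at y = +-40 mm (x 10 to 155 mm, 190 mm high) carry a stop bar at x = 57, z = 178 mm. The hook's red trigger tail ends at x = -100, y = 34, z = 37 to 56 mm: half a newton down on it fires the arm.
- axle (a point): Centre of the throwing arm's steel axle, which runs along the catapult's y, at x = 110, y = 0, z = 75 mm of the catapult. Torsion springs on it always push the arm up: 0.5 N m at the stop bar, about 1.2 N m when cocked (about 5 N at the grip).
- throwing_arm (a joint): How far the arm is drawn, rad. 0: up against the stop bar, the arm rising from the axle towards -x of the catapult at 0.96 rad above level. Grows as the grip end is drawn back and down; 0.96 is level. The hook takes hold somewhere from 0.90 to 1.02, by how high its post is clamped: not told, must be felt. Let go while the hook does not yet carry it, the arm snaps up and fires.
- handle (a point): Middle of the blue grip at the free end of the throwing arm, 245 mm from the axle: a wooden lath 16 mm wide (along catapult y), 12 mm thick, ending 27 mm beyond this point. Nothing stands beside it. When cocked it is 60 to 90 mm above the bench, over the 15 mm baseboard.
- catch_pin (a point): Middle of the steel pin through the lath, 140 mm from the axle, 6 mm thick, sticking out to y = +34 mm, where the hook takes it. On the way down it cams the hook aside (up to 2 N more at the grip), and the hook snaps over it. 5 mm further down (9 mm at the grip) the lath meets the rest pad.
- catch: Catch under the arm, origin on the bench, catapult x = -30 mm, same axes. A dark post, clamped anywhere within 14 mm of height (not told), bears a rubber rest pad (6 N/mm, solid after 2.5 mm) and a steel hook; 22 N at most, the cocked arm alone pulls 9. From the pad, ease up 9 mm at the grip: the push on the hand fades as the hook takes it. 2 N of pull past that, or a snap, slips the hook.
- cup_seat (a point): Where the ball's centre lies when it rests in the red cup on top of the arm, 185 mm from the axle, 29 mm above the lath's middle line. Shallow cup: rim 52 mm across (46 inside) and 7 mm below this point, inner floor 20 mm below. When cocked the arm is level to within 4 degrees.
- ball_center (a point): Centre of the orange ball, 40 mm in diameter, about 22 g. At first it sits on a cork ring, its centre 29 mm above the bench.
- ball_stand: Cork ring fixed to the bench under the ball: 54 mm across, 26 mm hole, 14 mm high; origin at the centre of its underside.
- tape_roll: Roll of masking tape lying flat, loose, 96 mm across, 36 mm high; origin at the centre of its underside. To be left alone.
- glue: White glue bottle, loose, 58 mm across, 150 mm high; origin at the centre of its underside. To be left alone.
- jar: Glass jar with a green lid, loose, 70 mm across, 85 mm high; origin at the centre of its underside. To be left alone.
Things that resemble listed ones, but are neither listed nor needed, are in the scene too. Of the things shaped like the part that bears ball_center, the orange one is meant.

How it is judged:
By the outcome, as a careful person would: the job done as asked, in the order asked, and still so for the second after the job is handed in, with the robot touching nothing.
It also fails if it takes over 72 s, if anything falls off the work surface, if the arm or the gripper's body presses on something with over 40 N, if the wrist force passes 120 N, or if a joint passes its speed limit or range.

## Working session

There is one attempt and no reset: what is moved stays moved. The work goes in short steps, Python scripts to look and compute and a shell command to move; the robot and the scene stay as the last step left them, time stands still between calls to the robot, and variables do not carry over. Pictures are saved under pics/ and viewed, at most 13 in all, crops included, and the job is handed in when it is done.

```bash
mkdir -p pics
cat > h.py <<'E'
import cv2, numpy as np
from rig import manip, get_image, camera_info
def cam(n):
    c=camera_info(n); R=cv2.Rodrigues(np.array(c['rvec'],float))[0]; return np.array(c['mtx'],float),R,np.array(c['tvec'],float).ravel()
def ray(n,uv):
    K,R,t=cam(n); d=R.T@np.linalg.solve(K,[uv[0],uv[1],1.]); return -R.T@t,d
def onplane(n,uv,z):
    o,d=ray(n,uv); return o+d*(z-o[2])/d[2]
def two(uv1,uv2,a='scene',b='top'):
    o1,d1=ray(a,uv1);o2,d2=ray(b,uv2)
    s=np.linalg.lstsq(np.c_[d1,-d2],o2-o1,rcond=None)[0]
    p,q=o1+s[0]*d1,o2+s[1]*d2
    return (p+q)/2,np.linalg.norm(p-q)
def proj(n,p):
    K,R,t=cam(n); q=K@(R@np.asarray(p)+t); return q[:2]/q[2]
E
python3 - <<'E'
from h import *
for n in('scene','top'):
    cv2.imwrite(f'pics/{n}0.png',get_image(n))
    print(n,onplane(n,(280,210),0),-cam(n)[1].T@cam(n)[2])
print(manip.get_state())
E
```

```text
scene [ 0.38525138 -0.13638914  0.        ] [1.38333578 0.55292978 0.94439216]
top [0.58452101 0.00540269 0.        ] [0.51253104 0.01002148 1.15389363]
{'clock': 0.1, 'qpos': array([-1.36097910e+00,  2.76526240e-01,  1.50601480e+00,  3.67873380e-05,
        1.36069683e+00, -1.20999879e-01]), 'qd': array([ 0.00114054, -0.00238705, -0.00357964,  0.00155101,  0.00207684,
        0.00045146]), 'effort': array([ 1.30727414e-03, -4.17697692e+01, -2.46404600e+01, -5.97279086e-05,
        5.78876628e-03,  1.81028167e-05]), 'position': array([ 0.18667755, -0.54335409,  0.23052606]), 'ee_rot': array([-8.22593654e-04,  9.86351468e-01,  1.64651465e-01, -1.85505415e-05]), 'contact_force': array([ 0.15885176, -0.12383581,  0.60081387]), 'moment': array([-0.0069711 ,  0.00150093, -0.03468148]), 'gripper_force': 0.0, 'width': 0.08555199265589905}
```

View pics/scene0.png

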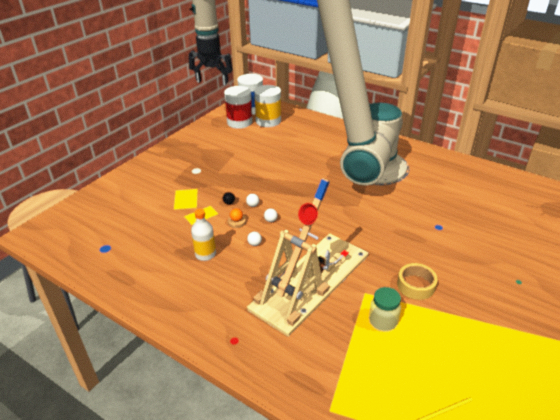

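View pics/top0.png

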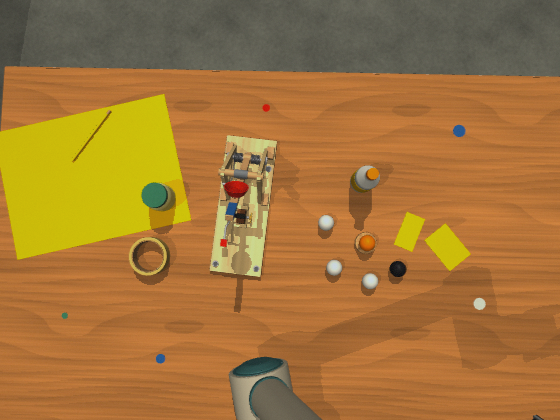

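Scene view: the catapult is at about (310,280), its blue grip at (322,190), and the arm is up. The ball candidates are:
- orange, on a cork ring: scene (237,214), top (367,242)
- white: top (326,222), (334,268), (370,281)
- black: top (398,268)

The orange one on the ring fits the description. I'll confirm it in a crop while measuring.

```bash
cat > m.py <<'E'
from h import *
T=get_image('top');S=get_image('scene')
def blob(I,lo,hi,roi,name):
    x0,y0,x1,y1=roi
    m=cv2.inRange(cv2.cvtColor(I,cv2.COLOR_BGR2HSV),np.array(lo),np.array(hi))
    k=np.zeros_like(m);k[y0:y1,x0:x1]=m[y0:y1,x0:x1]
    cs=sorted(cv2.findContours(k,0,2)[0],key=cv2.contourArea)
    c=cs[-1];(cx,cy),(w,h),a=cv2.minAreaRect(c)
    M=cv2.moments(c);cen=(M['m10']/M['m00'],M['m01']/M['m00'])
    print(name,'cen',np.round(cen,1),'rect',np.round((cx,cy,w,h,a),1),cv2.contourArea(c))
    return c,cen
_,gt=blob(T,(100,120,40),(125,255,255),(215,195,250,225),'gripT')
_,gs=blob(S,(100,120,40),(125,255,255),(305,170,335,205),'gripS')
_,bt=blob(T,(5,150,150),(18,255,255),(350,228,385,258),'ballT')
_,bs=blob(S,(5,150,150),(18,255,255),(222,200,250,222),'ballS')
_,ct=blob(T,(0,150,60),(4,255,255),(215,175,255,205),'cupT')
_,cs=blob(S,(0,150,60),(4,255,255),(290,195,325,228),'cupS')
_,tt=blob(T,(0,150,60),(6,255,255),(215,232,232,252),'trigT')
print('grip',two(gs,gt),'ball',two(bs,bt),onplane('top',bt,.029),'cup',two(cs,ct),'trig',onplane('top',tt,.05))
c,_=blob(T,(15,20,150),(35,125,255),(200,125,290,290),'board')
r=cv2.boxPoints(cv2.minAreaRect(cv2.convexHull(c)))
P=np.array([onplane('top',p,.015) for p in r]);print(np.round(r,1));print(P.round(4))
print(np.linalg.norm(np.roll(P,1,0)-P,axis=1), P.mean(0))
a=cv2.resize(T[125:285,195:295],None,fx=3.6,fy=3.6,interpolation=2);b=cv2.resize(T[150:295,305:415],None,fx=3.9,fy=3.9,interpolation=2)
h=min(len(a),len(b));cv2.imwrite('pics/crop1.png',np.hstack([a[:h],b[:h]])[:600,:800])
E
python3 m.py
```

```text
gripT cen [231.3 208.5] rect [231.1 208.2   8.4  12.2  11.3] 79.5
gripS cen [321.1 189.6] rect [321.2 189.6   7.1  18.3  23.2] 108.0
ballT cen [369.1 241.1] rect [367.  242.5  29.   34.   90. ] 685.0
ballS cen [235.3 211.6] rect [235.5 210.5  21.   27.   90. ] 453.0
cupT cen [235.7 188.3] rect [235.5 189.   16.   23.   90. ] 267.0
cupS cen [307.5 213.7] rect [307.5 213.5  18.4  18.4  45. ] 274.0
trigT cen [223.2 242.5] rect [223.  242.5   7.    6.   90. ] 33.0
grip (array([0.56700444, 0.10263284, 0.27918248]), np.float64(0.002325142528633116)) ball (array([ 0.50954019, -0.2126842 ,  0.04321543]), np.float64(0.004879908912865892)) [ 0.51085097 -0.21764661  0.029     ] cup (array([0.61253013, 0.0976606 , 0.2371513 ]), np.float64(0.0017075325485417245)) trig [0.49816989 0.1429318  0.05      ]
board cen [241.2 238.7] rect [240.4 226.1  50.8  95.1   7. ] 2964.0
[[209.4 270.3]
 [220.9 175.8]
 [271.4 182. ]
 [259.8 276.4]]
[[0.427  0.1798 0.015 ]
 [0.6673 0.1585 0.015 ]
 [0.6545 0.0291 0.015 ]
 [0.415  0.0521 0.015 ]]
[0.12824605 0.24130544 0.13002653 0.24058544] [0.54094912 0.10488009 0.015     ]
```

View pics/crop1.png

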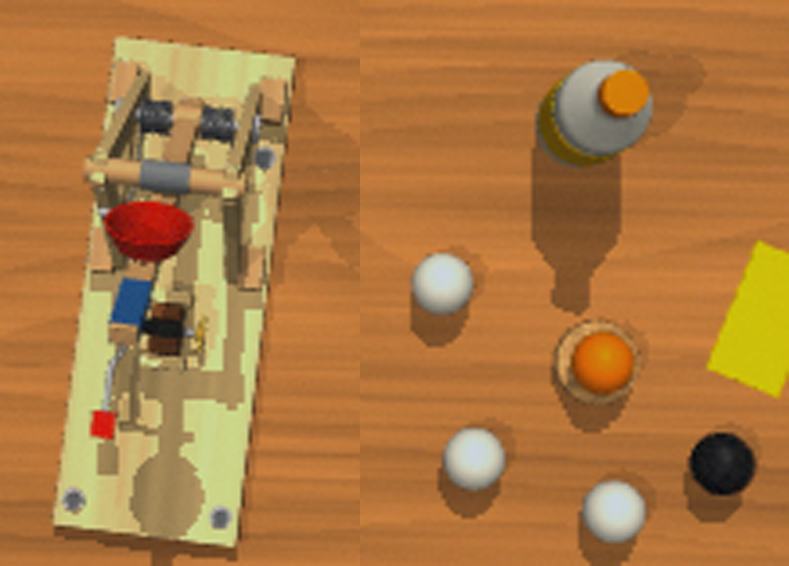

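The crop shows the orange ball on the cork ring at top (367,243), with no ring under any other ball, so it is the one meant. Next I fit the board pose from its four corners (near ones from the mask, far ones from the crop at (227.5,135.6) and (277.2,141.1)) and tighten the ball mask.

```bash
cat > pose.py <<'E'
from h import *
W=np.array([onplane('top',p,.015)[:2] for p in [(209.4,270.3),(259.8,276.4),(227.5,135.6),(277.2,141.1)]])
M=np.array([(-.175,.065),(-.175,-.065),(.175,.065),(.175,-.065)])
H=(M).T@(W-W.mean(0)); yaw=np.arctan2(H[0,1]-H[1,0],H[0,0]+H[1,1]); O=W.mean(0)
c,s=np.cos(yaw),np.sin(yaw); R=np.array([[c,-s],[s,c]])
def cw(x,y,z): return np.r_[O+R@[x,y],z]
def hand(th,r=.245): a=.96-th; return cw(.11-r*np.cos(a),0,.075+r*np.sin(a))
E
python3 - <<'E'
from pose import *
print(W,yaw,O,'resid mm',(1e3*(W-(M@R.T+O))).round(1).tolist())
print('hand',hand(0),hand(.96),'trig pred',cw(-.1,.034,.05))
for n in('top','scene'):
    I=get_image(n);m=cv2.inRange(cv2.cvtColor(I,cv2.COLOR_BGR2HSV),(3,215,190),(15,255,255))
    r=(350,228,385,258) if n=='top' else (222,200,250,228)
    k=np.zeros_like(m);k[r[1]:r[3],r[0]:r[2]]=m[r[1]:r[3],r[0]:r[2]]
    C=max(cv2.findContours(k,0,2)[0],key=cv2.contourArea);u=cv2.minEnclosingCircle(C);print(n,u,cv2.contourArea(C),onplane(n,u[0],.029))
    print(proj(n,hand(0)))
s=manip.get_state();p=s['position'];q=s['ee_rot'];psi=2*np.arctan2(q[2],q[1]);print('roll',psi-yaw)
d=hand(0)-np.r_[0,0,.019]-p; ex=np.r_[c,s_:=np.sin(yaw)]; ey=np.array([s_,-c])
print('after roll: tool x,y,z mm',1e3*d[:2]@ex,1e3*d[:2]@ey,-1e3*d[2])
E
```

```text
[[0.42687997 0.17964535]
 [0.41512812 0.05213403]
 [0.77184376 0.14505533]
 [0.76035025 0.01695615]] -0.09952892443255044 [0.59355053 0.09844771] resid mm [[1.0, -0.9], [2.2, 1.0], [-2.3, -0.7], [-0.9, 0.6]]
hand [0.56318913 0.10147957 0.27570193] [0.45921863 0.11186195 0.075     ] trig pred [0.49742382 0.14221592 0.05      ]
top ((367.1666564941406, 241.5), 6.346587181091309) 108.5 [ 0.50968359 -0.2129098   0.029     ]
[231.49048819 210.9001687 ]
scene ((236.0, 214.5), 6.18475866317749) 30.0 [ 0.50475506 -0.21197724  0.029     ]
[320.9160528  189.89780589]
roll 0.43032741592418416
after roll: tool x,y,z mm 310.5016674906196 -679.357526803409 -25.704932015839205
```

```bash
python3 -m crank '{"translation":[[0,0,-30],[0,0,-35],[20,-40,-40],[20,-45,-25],[20,-45,0],[20,-45,0],[20,-45,0],[20,-45,0]],"roll":[0.1,0.11,0.11,0.11,0,0,0,0],"fingers":[1,1,1,1,1,1,1,1]}' 20
python3 -m crank '{"translation":[[20,-45,0],[20,-45,0],[20,-45,0],[20,-45,0],[20,-45,0],[20,-45,0],[20,-40,0],[0,0,0]],"roll":[0,0,0,0,0,0,0,0],"fingers":[1,1,0.8,0.6,0.6,0.6,0.6,0.6]}' 20
```

```text
clock: 1.1
position: [0.3149, -0.2948, 0.3524]
ee_rot: [0.0, 0.999, -0.05, 0.0]
contact_force: [1.6, -0.6, -0.9]
width: 0.0853
gripper_force: 0.0
clock: 1.9
position: [0.4865, 0.0026, 0.3517]
ee_rot: [-0.001, 0.999, -0.046, 0.0]
contact_force: [-0.6, 0.1, -0.3]
width: 0.051
gripper_force: 0.0
```

```bash
cat > d.py <<'E'
from pose import *
import sys
def rel(tgt):
    s=manip.get_state();p=s['position'];q=s['ee_rot'];psi=2*np.arctan2(q[2],q[1])
    ex=np.array([np.cos(psi),np.sin(psi)]);ey=np.array([ex[1],-ex[0]]);d=np.asarray(tgt)-p
    print('t',s['clock'],'roll',round(psi-yaw,3),'xyz mm',(1e3*np.array([d[:2]@ex,d[:2]@ey,-d[2]])).round(1),'F',s['contact_force'].round(2),'w',s['width'])
E
python3 -c "
from d import *
rel(hand(0)-[0,0,.019])"
```

```text
t 1.9 roll 0.007 xyz mm [  67.3 -105.5   95. ] F [-0.57  0.14 -0.32] w 0.051022425059622886
```

```bash
python3 -m crank '{"translation":[[22,-35,0],[22,-35,0],[23,-35,0],[0,0,15],[0,0,20],[0,0,20],[0,0,15],[0,0,0]],"roll":[0,0,0,0,0,0,0,0],"fingers":[0.6,0.6,0.6,0.6,0.6,0.6,0.6,0.6]}' 20
python3 -c "
from d import *
rel(hand(0)-[0,0,.019])
a=get_image('scene');b=get_image('top')
cv2.imwrite('pics/c2.png',np.hstack([cv2.resize(a[110:270,250:390],None,fx=3,fy=3),cv2.resize(b[150:270,190:290],None,fx=3.75,fy=4)]))"
```

```text
clock: 2.7
position: [0.5599, 0.0949, 0.2799]
ee_rot: [0.001, 0.999, -0.05, -0.003]
contact_force: [-0.8, 0.3, 0.1]
width: 0.0517
gripper_force: 0.0
t 2.7 roll -0.0 xyz mm [ 2.7 -6.8 23.2] F [-0.81  0.32  0.14] w 0.051655690638641415
```

View pics/c2.png

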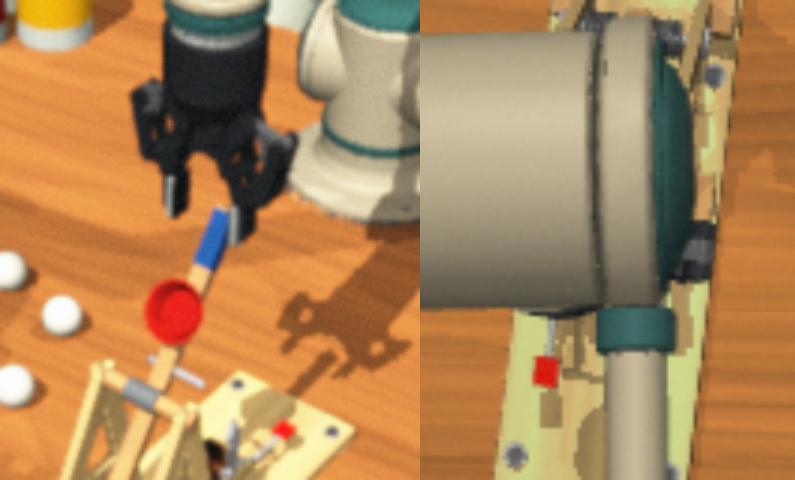

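The fingers straddle the blue grip at crop (210,240), with the lath nearer the right-hand finger. That agrees with the −7 mm y offset, so I correct it, descend and close.

```bash
python3 -m crank '{"translation":[[3,-7,8],[0,0,15],[0,0,0],[0,0,0],[0,0,0],[0,0,0],[0,0,0],[0,0,0]],"roll":[0,0,0,0,0,0,0,0],"fingers":[0.6,0.6,0.4,0.3,0.2,0.1,0,0]}' 35
python3 -c "
from d import *
rel(hand(0)-[0,0,.019])
print([((hand(t)-hand(t-.1))*1e3).round(1).tolist() for t in np.arange(.1,1.01,.1)])
print([((.245*1e3)*np.array([-(np.cos(.96-t)-np.cos(.96-t+.1)),-(np.sin(.96-t)-np.sin(.96-t+.1))])).round(1).tolist() for t in np.arange(.1,1.01,.1)])"
```

```text
clock: 3.6
position: [0.5656, 0.103, 0.2601]
ee_rot: [-0.001, 0.999, -0.05, 0.001]
contact_force: [-0.9, 3.2, 3.2]
width: 0.0154
gripper_force: 37.0
t 3.6 roll 0.0 xyz mm [-2.3  1.8  3.4] F [-0.86  3.22  3.16] w 0.015354264678420286
[[-19.2, 1.9, -15.0], [-17.6, 1.8, -16.9], [-15.9, 1.6, -18.6], [-14.0, 1.4, -20.1], [-11.9, 1.2, -21.4], [-9.7, 1.0, -22.5], [-7.4, 0.7, -23.3], [-5.1, 0.5, -24.0], [-2.7, 0.3, -24.3], [-0.2, 0.0, -24.5]]
[[-19.3, 15.0], [-17.7, 16.9], [-16.0, 18.6], [-14.0, 20.1], [-12.0, 21.4], [-9.8, 22.5], [-7.5, 23.3], [-5.1, 24.0], [-2.7, 24.3], [-0.2, 24.5]]
```

```bash
python3 -m crank '{"translation":[[-9.9,-1,7.2],[-9.4,0,7.8],[-9,0,8.3],[-8.7,0,8.6],[-8.2,0,9.1],[-7.8,0,9.5],[-7.2,0,9.9],[-6.8,0,10.2]],"roll":[0,0,0,0,0,0,0,0],"fingers":[0,0,0,0,0,0,0,0]}'
python3 -c "
from d import *
rel(hand(.4)-[0,0,.019])"
```

```text
clock: 4.4
position: [0.4986, 0.1096, 0.1898]
ee_rot: [0.001, 0.999, -0.049, 0.001]
contact_force: [-1.0, 0.1, 5.5]
width: 0.0156
gripper_force: 34.9
t 4.4 roll 0.001 xyz mm [-2.   1.7  3.6] F [-1.04  0.08  5.53] w 0.015557284918412299
```

```bash
python3 -m crank '{"translation":[[-6.3,0,10.5],[-5.7,0,10.9],[-5.2,0,11.1],[-4.6,0,11.4],[-4,0,11.6],[-3.5,0,11.7],[0,0,0],[0,0,0]],"roll":[0,0,0,0,0,0,0,0],"fingers":[0,0,0,0,0,0,0,0]}'
python3 -c "
from d import *
rel(hand(.7)-[0,0,.019])"
```

```text
clock: 5.2
position: [0.469, 0.1125, 0.122]
ee_rot: [0.001, 0.999, -0.049, -0.0]
contact_force: [-2.0, -0.9, 4.7]
width: 0.0153
gripper_force: 35.0
t 5.2 roll 0.001 xyz mm [-1.5  1.6  3. ] F [-2.01 -0.94  4.66] w 0.015272213462484335
```

```bash
python3 -m crank '{"translation":[[-2,0,7.9],[-1.7,0,8],[-1.4,0,8.1],[-0.9,0,4.9],[-0.7,0,4.9],[0,0,0],[0,0,0]],"roll":[0,0,0,0,0,0,0],"fingers":[0,0,0,0,0,0,0]}'
python3 -c "
from d import *
rel(hand(.84)-[0,0,.019])"
```

```text
clock: 5.9
position: [0.4625, 0.1131, 0.0883]
ee_rot: [0.001, 0.999, -0.049, -0.0]
contact_force: [-2.7, -2.0, 5.4]
width: 0.0155
gripper_force: 35.5
t 5.9 roll 0.001 xyz mm [-1.4  1.5  3. ] F [-2.71 -1.95  5.43] w 0.015462948289757738
```

```bash
for i in 1; do
python3 -m crank '{"translation":[[-0.3,0,2],[0,0,0]],"roll":[0,0],"fingers":[0,0]}'
python3 -m crank '{"translation":[[-0.2,0,2],[0,0,0]],"roll":[0,0],"fingers":[0,0]}'
python3 -m crank '{"translation":[[-0.2,0,2],[0,0,0]],"roll":[0,0],"fingers":[0,0]}'
python3 -m crank '{"translation":[[-0.2,0,2],[0,0,0]],"roll":[0,0],"fingers":[0,0]}'
done | grep -E 'pos|contact'
```

```text
position: [0.4622, 0.1131, 0.0863]
contact_force: [-3.3, -1.3, 5.8]
position: [0.462, 0.1132, 0.0843]
contact_force: [-3.0, -2.9, 5.6]
position: [0.4618, 0.1132, 0.0823]
contact_force: [-4.1, -0.5, 6.6]
position: [0.4616, 0.1132, 0.0804]
contact_force: [-3.4, -2.0, 6.7]
```

```bash
(python3 -m crank '{"translation":[[-0.6,0,2],[0,0,0]],"roll":[0,0],"fingers":[0,0]}'
python3 -m crank '{"translation":[[-0.5,0,2],[0,0,0]],"roll":[0,0],"fingers":[0,0]}'
python3 -m crank '{"translation":[[-0.3,0,2],[0,0,0]],"roll":[0,0],"fingers":[0,0]}') | grep -E 'pos|contact'
```

```text
position: [0.4615, 0.1132, 0.0786]
contact_force: [-2.9, -1.4, 6.8]
position: [0.4613, 0.1133, 0.0766]
contact_force: [-2.5, -2.4, 6.2]
position: [0.4612, 0.1133, 0.0747]
contact_force: [-2.1, -2.2, 6.2]
```

```bash
(python3 -m crank '{"translation":[[-0.2,0,2],[0,0,0]],"roll":[0,0],"fingers":[0,0]}'
python3 -m crank '{"translation":[[-0.1,0,2],[0,0,0]],"roll":[0,0],"fingers":[0,0]}'
python3 -m crank '{"translation":[[-0.1,0,2],[0,0,0]],"roll":[0,0],"fingers":[0,0]}') | grep -E 'pos|contact'
```

```text
position: [0.461, 0.1133, 0.0727]
contact_force: [-2.2, -1.8, 6.3]
position: [0.4609, 0.1133, 0.0706]
contact_force: [-1.9, -3.0, 5.3]
position: [0.4608, 0.1133, 0.0685]
contact_force: [-2.4, -1.3, 5.5]
```

```bash
(python3 -m crank '{"translation":[[-0.1,0,1.5],[0,0,0],[0,0,0]],"roll":[0,0,0],"fingers":[0,0,0]}'
python3 -m crank '{"translation":[[-0.1,0,1.5],[0,0,0],[0,0,0]],"roll":[0,0,0],"fingers":[0,0,0]}') | grep -E 'pos|contact'
python3 -c "
from h import *
a=[(s['contact_force'],s['moment']) for s in [manip.get_state() for _ in range(5)]];print(a[0],a[4])
a=get_image('scene');b=get_image('top')
cv2.imwrite('pics/c3.png',np.hstack([cv2.resize(a[200:330,240:380],None,fx=3.4,fy=3.4,interpolation=2),cv2.resize(b[150:280,205:280],None,fx=3.4,fy=3.4,interpolation=2)]))"
```

```text
position: [0.4607, 0.1133, 0.0672]
contact_force: [-1.7, -2.9, 5.6]
position: [0.4607, 0.1133, 0.0657]
contact_force: [-1.8, -2.7, 5.1]
(array([-1.80603542, -2.65078915,  5.09468479]), array([-0.27360383, -0.09181303,  0.07545112])) (array([-1.80603542, -2.65078915,  5.09468479]), array([-0.27360383, -0.09181303,  0.07545112]))
```

View pics/c3.png

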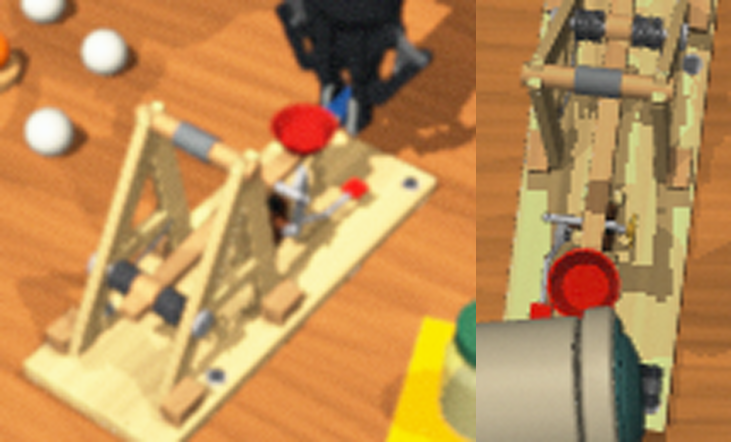

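The pin end at crop (290,190) lies below the hook's tip at (302,172), so the hook may already be over it. I continue gently to feel for the pad.

```bash
(python3 -m crank '{"translation":[[0,0,1.5],[0,0,0],[0,0,0]],"roll":[0,0,0],"fingers":[0,0,0]}'
python3 -m crank '{"translation":[[0,0,1],[0,0,0],[0,0,0]],"roll":[0,0,0],"fingers":[0,0,0]}'
python3 -m crank '{"translation":[[0,0,1],[0,0,0],[0,0,0]],"roll":[0,0,0],"fingers":[0,0,0]}') | grep -E 'pos|contact'
```

```text
position: [0.4606, 0.1133, 0.0638]
contact_force: [-0.5, -2.9, 4.8]
position: [0.4605, 0.1134, 0.0625]
contact_force: [-0.1, -3.9, 4.2]
position: [0.4605, 0.1135, 0.0613]
contact_force: [-0.1, -5.1, 4.7]
```

```bash
(python3 -m crank '{"translation":[[0,1,0],[0,0,0],[0,0,0]],"roll":[0,0,0],"fingers":[0,0,0]}'
python3 -m crank '{"translation":[[0,0,1],[0,0,0],[0,0,0]],"roll":[0,0,0],"fingers":[0,0,0]}'
python3 -m crank '{"translation":[[0,0,1],[0,0,0],[0,0,0]],"roll":[0,0,0],"fingers":[0,0,0]}') | grep -E 'pos|contact'
```

```text
position: [0.4605, 0.1133, 0.0613]
contact_force: [1.1, -0.9, 4.5]
position: [0.4604, 0.1133, 0.0603]
contact_force: [2.1, -0.9, 4.7]
position: [0.4604, 0.1133, 0.0594]
contact_force: [2.3, -1.1, 5.1]
```

```bash
(python3 -m crank '{"translation":[[0.7,0,1],[0,0,0],[0,0,0]],"roll":[0,0,0],"fingers":[0,0,0]}'
python3 -m crank '{"translation":[[0.1,0,1],[0,0,0],[0,0,0]],"roll":[0,0,0],"fingers":[0,0,0]}'
python3 -m crank '{"translation":[[0,0,1],[0,0,0],[0,0,0]],"roll":[0,0,0],"fingers":[0,0,0]}') | grep -E 'pos|contact'
```

```text
position: [0.4603, 0.1133, 0.0582]
contact_force: [0.4, -0.3, 6.3]
position: [0.4603, 0.1133, 0.0572]
contact_force: [0.4, 0.6, 5.8]
position: [0.4603, 0.1132, 0.0562]
contact_force: [0.2, 0.4, 5.9]
```

```bash
(python3 -m crank '{"translation":[[0,0,1],[0,0,0],[0,0,0]],"roll":[0,0,0],"fingers":[0,0,0]}'
python3 -m crank '{"translation":[[0,0,1],[0,0,0],[0,0,0]],"roll":[0,0,0],"fingers":[0,0,0]}'
python3 -m crank '{"translation":[[0,0,1],[0,0,0],[0,0,0]],"roll":[0,0,0],"fingers":[0,0,0]}') | grep -E 'pos|contact'
```

```text
position: [0.4603, 0.1132, 0.0552]
contact_force: [0.7, 0.4, 6.0]
position: [0.4603, 0.1133, 0.0542]
contact_force: [0.5, 1.1, 6.4]
position: [0.4602, 0.1132, 0.0532]
contact_force: [0.2, -0.6, 6.3]
```

```bash
(python3 -m crank '{"translation":[[0.1,0,1],[0,0,0],[0,0,0]],"roll":[0,0,0],"fingers":[0,0,0]}'
python3 -m crank '{"translation":[[0.1,0,1],[0,0,0],[0,0,0]],"roll":[0,0,0],"fingers":[0,0,0]}'
python3 -m crank '{"translation":[[0.1,0,1],[0,0,0],[0,0,0]],"roll":[0,0,0],"fingers":[0,0,0]}') | grep -E 'pos|contact'
```

```text
position: [0.4603, 0.1133, 0.0522]
contact_force: [-0.5, 0.5, 5.0]
position: [0.4603, 0.1133, 0.0511]
contact_force: [0.7, 0.0, 5.7]
position: [0.4603, 0.1133, 0.0501]
contact_force: [-0.3, 0.8, 5.4]
```

```bash
(python3 -m crank '{"translation":[[0.1,0,1],[0,0,0],[0,0,0]],"roll":[0,0,0],"fingers":[0,0,0]}'
python3 -m crank '{"translation":[[0.1,0,1],[0,0,0],[0,0,0]],"roll":[0,0,0],"fingers":[0,0,0]}'
python3 -m crank '{"translation":[[0.1,0,1],[0,0,0],[0,0,0]],"roll":[0,0,0],"fingers":[0,0,0]}'
python3 -m crank '{"translation":[[0.1,0,1],[0,0,0],[0,0,0]],"roll":[0,0,0],"fingers":[0,0,0]}') | grep -E 'pos|contact'
python3 -c "
from h import *
a=get_image('scene');b=get_image('top')
cv2.imwrite('pics/c4.png',np.hstack([cv2.resize(a[225:300,300:380],None,fx=6,fy=6,interpolation=2),cv2.resize(b[175:250,210:260],None,fx=6,fy=6,interpolation=2)]))"
```

```text
position: [0.4603, 0.1132, 0.0493]
contact_force: [-0.5, -0.6, 8.2]
position: [0.4603, 0.1133, 0.0484]
contact_force: [-0.7, 1.0, 8.2]
position: [0.4603, 0.1132, 0.0475]
contact_force: [-1.1, 0.5, 9.9]
position: [0.4604, 0.1132, 0.0467]
contact_force: [-1.4, 1.0, 12.2]
```

View pics/c4.png

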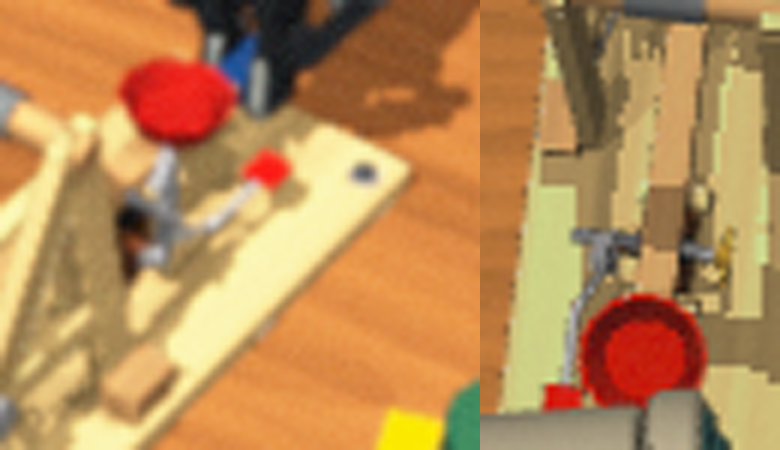

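Pushing met about 2 N/mm from z≈0.050, which is the pad. The hook claw lies over the pin at crop (603,245). Now I ease up.

```bash
(python3 -m crank '{"translation":[[0,0,-1],[0,0,-1],[0,0,-1],[0,0,-1],[0,0,0],[0,0,0]],"roll":[0,0,0,0,0,0],"fingers":[0,0,0,0,0,0]}'
python3 -m crank '{"translation":[[-0.1,0,-1],[0,0,-1],[0,0,0],[0,0,0]],"roll":[0,0,0,0],"fingers":[0,0,0,0]}'
python3 -m crank '{"translation":[[-0.1,0,-1],[0,0,-1],[0,0,0],[0,0,0]],"roll":[0,0,0,0],"fingers":[0,0,0,0]}'
python3 -m crank '{"translation":[[-0.1,0,-1],[0,0,0],[0,0,0]],"roll":[0,0,0],"fingers":[0,0,0]}') | grep -E 'pos|contact'
```

```text
position: [0.4602, 0.1132, 0.05]
contact_force: [1.0, 0.3, 5.3]
position: [0.4602, 0.1131, 0.0519]
contact_force: [-0.7, 2.2, 4.0]
position: [0.4602, 0.1131, 0.0539]
contact_force: [-2.1, 4.3, 3.6]
position: [0.4602, 0.113, 0.0549]
contact_force: [-2.6, 4.3, 3.8]
```

```bash
(python3 -m crank '{"translation":[[-0.7,-0.7,0],[0,0,0],[0,0,0]],"roll":[0,0,0],"fingers":[0,0,0]}'
python3 -m crank '{"translation":[[-0.1,0,-1],[0,0,0],[0,0,0]],"roll":[0,0,0],"fingers":[0,0,0]}'
python3 -m crank '{"translation":[[0,0,-1],[0,0,0],[0,0,0]],"roll":[0,0,0],"fingers":[0,0,0]}') | grep -E 'pos|contact'
```

```text
position: [0.4603, 0.1132, 0.0551]
contact_force: [-1.4, 1.8, 3.1]
position: [0.4603, 0.1133, 0.0562]
contact_force: [-1.8, 0.1, 2.9]
position: [0.4603, 0.1133, 0.0572]
contact_force: [-1.3, -1.7, 4.1]
```

```bash
(python3 -m crank '{"translation":[[0,0,-0.7],[0,0,0],[0,0,0]],"roll":[0,0,0],"fingers":[0,0,0]}'
python3 -m crank '{"translation":[[0,0,-0.6],[0,0,0],[0,0,0]],"roll":[0,0,0],"fingers":[0,0,0]}'
python3 -m crank '{"translation":[[0,0,-0.5],[0,0,0],[0,0,0]],"roll":[0,0,0],"fingers":[0,0,0]}') | grep -E 'pos|contact'
```

```text
position: [0.4603, 0.1134, 0.0579]
contact_force: [-1.0, -3.2, 2.0]
position: [0.4603, 0.1134, 0.0585]
contact_force: [-1.4, -2.8, 3.7]
position: [0.4603, 0.1134, 0.0589]
contact_force: [-0.8, -4.1, 2.9]
```

```bash
(python3 -m crank '{"translation":[[0,0.5,-0.5],[0,0,0],[0,0,0]],"roll":[0,0,0],"fingers":[0,0,0]}'
python3 -m crank '{"translation":[[0,0,-0.5],[0,0,0],[0,0,0]],"roll":[0,0,0],"fingers":[0,0,0]}'
python3 -m crank '{"translation":[[0,0,0],[0,0,0]],"roll":[0,0],"fingers":[0,0]}') | grep -E 'clock|pos|contact'
```

```text
clock: 18.2
position: [0.4603, 0.1134, 0.0594]
contact_force: [-1.2, -2.4, -0.1]
clock: 18.5
position: [0.4603, 0.1133, 0.0598]
contact_force: [1.4, -1.0, -1.1]
clock: 18.7
position: [0.4603, 0.1133, 0.0599]
contact_force: [1.8, -0.8, -1.3]
```

The push has faded, so the hook carries the arm. I back off the slight pull and release gently.

```bash
(python3 -m crank '{"translation":[[0,0,0.4],[0,0,0],[0,0,0]],"roll":[0,0,0],"fingers":[0,0,0]}') | grep -E 'clock|pos|contact'
python3 -m crank '{"translation":[[0,0,0],[0,0,0],[0,0,0],[0,0,0],[0,0,0],[0,0,0],[0,0,0]],"roll":[0,0,0,0,0,0,0],"fingers":[0.2,0.25,0.3,0.35,0.4,0.45,0.45]}'
python3 -c "
from h import *
a=get_image('scene');b=get_image('top')
cv2.imwrite('pics/c5.png',np.hstack([cv2.resize(a[200:300,280:380],None,fx=4.5,fy=4.5,interpolation=2),cv2.resize(b[175:275,210:270],None,fx=4.5,fy=4.5,interpolation=2)]))"
```

```text
clock: 19.0
position: [0.4603, 0.1133, 0.0596]
contact_force: [1.3, -1.1, -0.2]
clock: 19.7
position: [0.4602, 0.1131, 0.0595]
ee_rot: [0.0, 0.999, -0.05, 0.0]
contact_force: [-0.0, -0.0, -0.4]
width: 0.0383
gripper_force: 0.0
```

View pics/c5.png

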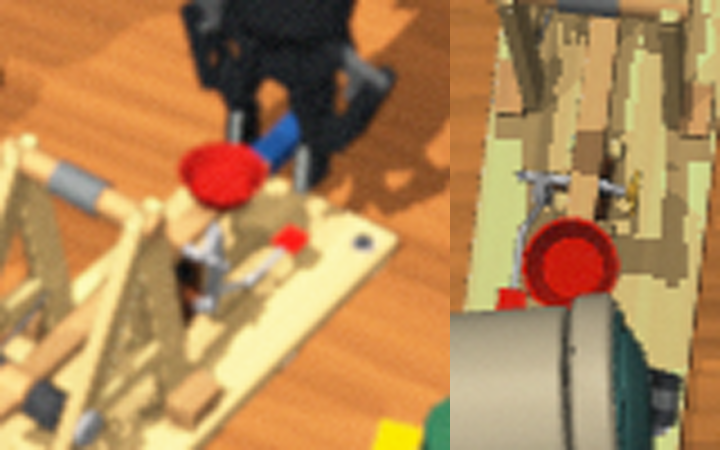

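The arm stays cocked after release: fingers open, 0 N, hook over the pin at crop (540,180), and the arm is level. Now I retreat upwards and measure the ball.

```bash
python3 -m crank '{"translation":[[0,0,-10],[0,0,-25],[0,0,-45],[0,0,-45],[0,0,-35],[0,30,0],[0,45,0],[0,45,0]],"roll":[0,0,0,0,0,0,0,0],"fingers":[0.45,0.45,0.5,0.6,0.7,0.75,0.75,0.75]}' 20
python3 - <<'E'
from d import *
for n,r in(('top',(350,226,386,260)),('scene',(222,200,252,224))):
    I=get_image(n);p=I[r[1]:r[3],r[0]:r[2]].astype(int)
    m=((p[...,2]-p[...,0]>130)&(p[...,2]>150)&(p[...,2]-p[...,1]>75)).astype(np.uint8)
    m=cv2.morphologyEx(m,cv2.MORPH_OPEN,np.ones((3,3),np.uint8))
    C=max(cv2.findContours(m,0,2)[0],key=cv2.contourArea);u,R_=cv2.minEnclosingCircle(C);u=np.add(u,r[:2])
    print(n,u,R_,cv2.contourArea(C),onplane(n,u,.029))
b=onplane('top',(367,242.3),.029);print(b,proj('top',b),proj('scene',b),'axle-check')
print('px/m',proj('top',b+[.02,0,0])-proj('top',b))
rel(b+[0,0,-.008])
E
```

```text
clock: 20.6
position: [0.4482, -0.0071, 0.2209]
ee_rot: [0.0, 0.999, -0.048, 0.001]
contact_force: [1.0, 0.0, 0.3]
width: 0.0639
gripper_force: 0.0
top [367.5 241.5] 7.382511615753174 131.0 [ 0.50970516 -0.21373488  0.029     ]
scene [229.9000001 213.5      ] 12.355666160583496 259.0 [ 0.51086477 -0.23007069  0.029     ]
[ 0.50769027 -0.2125198   0.029     ] [367.  242.3] [235.24061677 214.95576856] axle-check
px/m [ 0.09164921 -8.05933535]
t 20.7 roll -0.005 xyz mm [ 80.6 194.3 199.5] F [-0.56  0.43  0.21] w 0.06448181683899863
```

```bash
python3 -m crank '{"translation":[[20,45,0],[20,45,0],[20,45,0],[20,45,0],[0,14,40],[0,0,45],[0,0,25],[0,0,0]],"roll":[0,0,0,0,0,0,0,0],"fingers":[0.75,0.75,0.75,0.75,0.75,0.75,0.75,0.75]}' 20
python3 - <<'E'
from d import *
b=onplane('top',(367.1,242),.029);rel(b+[0,0,-.008])
a=get_image('scene');cv2.imwrite('pics/c6.png',cv2.resize(a[150:260,180:300],None,fx=5,fy=5,interpolation=2))
E
```

```text
clock: 21.5
position: [0.5062, -0.2054, 0.1062]
ee_rot: [-0.002, 0.999, -0.05, -0.004]
contact_force: [-0.5, 0.2, 0.2]
width: 0.0642
gripper_force: 0.0
t 21.5 roll -0.0 xyz mm [ 3.   7.1 85.2] F [-0.53  0.15  0.17] w 0.06415798654847982
```

View pics/c6.png

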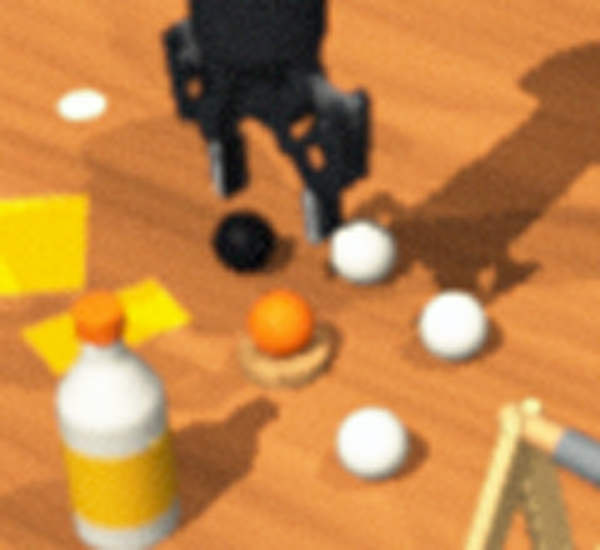

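The orange ball is at scene (236,214), which agrees with the top-view fix, and the fingers straddle its line. I descend and grip.

```bash
python3 -m crank '{"translation":[[2,5,10],[0,2,20],[0,0,20],[0,0,18],[0,0,10],[0,0,6],[0,0,0],[0,0,0]],"roll":[0,0,0,0,0,0,0,0],"fingers":[0.75,0.75,0.75,0.75,0.75,0.75,0.75,0.75]}' 20
python3 -m crank '{"translation":[[0,0,0],[0,0,0],[0,0,0],[0,0,0],[0,0,0],[0,0,0],[0,0,0]],"roll":[0,0,0,0,0,0,0],"fingers":[0.6,0.5,0.4,0.3,0.3,0.3,0.3]}' 20
```

```text
clock: 22.35
position: [0.5108, -0.2148, 0.0264]
ee_rot: [0.0, 0.999, -0.05, 0.001]
contact_force: [0.2, -0.7, 0.7]
width: 0.0638
gripper_force: 0.0
clock: 23.05
position: [0.5105, -0.2123, 0.0266]
ee_rot: [-0.002, 0.999, -0.05, 0.001]
contact_force: [1.2, 7.9, 7.2]
width: 0.0379
gripper_force: 19.3
```

The grip is above the equator (width 38 mm, upward push). I reopen, go 7 mm lower and regrip.

```bash
python3 -m crank '{"translation":[[0,0,0],[0,0,0],[0,0,0],[0,0,3.5],[0,0,3.5],[0,0,0]],"roll":[0,0,0,0,0,0],"fingers":[0.6,0.7,0.7,0.7,0.7,0.7]}' 20
python3 -m crank '{"translation":[[0,0,0],[0,0,0],[0,0,0],[0,0,0],[0,0,0],[0,0,0],[0,0,0]],"roll":[0,0,0,0,0,0,0],"fingers":[0.6,0.5,0.4,0.3,0.3,0.3,0.3]}' 20
```

```text
clock: 23.65
position: [0.5094, -0.2143, 0.0178]
ee_rot: [-0.0, 0.999, -0.05, -0.001]
contact_force: [-0.2, -0.3, -0.3]
width: 0.0596
gripper_force: 0.0
clock: 24.35
position: [0.51, -0.2122, 0.0189]
ee_rot: [-0.002, 0.999, -0.05, -0.0]
contact_force: [0.6, 6.2, 4.0]
width: 0.0385
gripper_force: 19.6
```

```bash
python3 -m crank '{"translation":[[0,0,0],[0,0,0],[0,-2,0],[0,0,2],[0,0,2],[0,0,0]],"roll":[0,0,0,0,0,0],"fingers":[0.6,0.65,0.65,0.65,0.65,0.65]}' 20
python3 -m crank '{"translation":[[0,0,0],[0,0,0],[0,0,0],[0,0,0],[0,0,0],[0,0,0],[0,0,0]],"roll":[0,0,0,0,0,0,0],"fingers":[0.6,0.5,0.4,0.3,0.3,0.3,0.3]}' 20
python3 -c "
from h import *
a=get_image('scene');cv2.imwrite('pics/c7.png',cv2.resize(a[170:250,200:280],None,fx=7,fy=7,interpolation=2))"
```

```text
clock: 24.95
position: [0.5099, -0.2124, 0.0141]
ee_rot: [-0.0, 0.999, -0.05, -0.0]
contact_force: [0.3, 0.1, 0.2]
width: 0.0556
gripper_force: 0.0
clock: 25.65
position: [0.5102, -0.212, 0.0147]
ee_rot: [-0.0, 0.999, -0.05, 0.0]
contact_force: [1.2, 3.0, 2.3]
width: 0.0388
gripper_force: 19.9
```

View pics/c7.png

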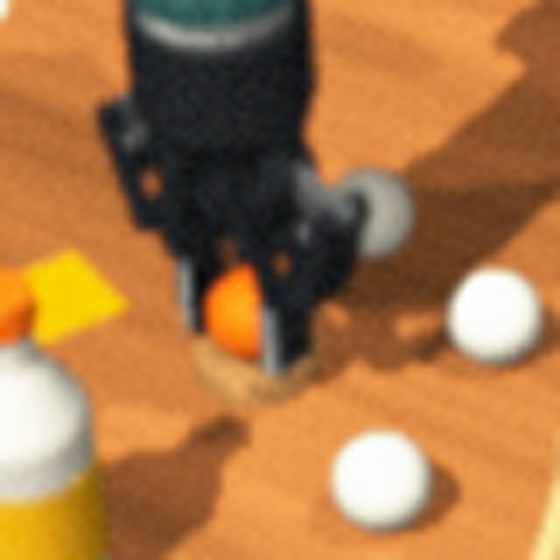

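The pads hold the ball across its middle, tips near the ring top. I lift, and measure the cup in the free view.

```bash
python3 -m crank '{"translation":[[0,0,-4],[0,0,-10],[0,0,-30],[0,0,-45],[0,0,-45],[0,0,-40],[0,0,0]],"roll":[0,0,0,0,0,0,0],"fingers":[0.3,0.3,0.3,0.3,0.3,0.3,0.3]}' 20
python3 - <<'E'
from d import *
T=get_image('top');hs=cv2.cvtColor(T,cv2.COLOR_BGR2HSV)
m=cv2.inRange(hs,(0,150,50),(4,255,255))|cv2.inRange(hs,(174,150,50),(180,255,255))
k=np.zeros_like(m);k[200:245,215:265]=m[200:245,215:265]
C=max(cv2.findContours(k,0,2)[0],key=cv2.contourArea);u,r=cv2.minEnclosingCircle(C);print(u,r,cv2.boundingRect(C))
cup=onplane('top',u,.097);mod=hand(.958,.185);print(cup,mod)
g=np.array([.4603,.1133])+R@np.array([.060,0]);print('from grip',g)
t=np.r_[(cup[:2]+g)/2,.094];print(t);rel(t)
E
```

```text
clock: 26.4
position: [0.5137, -0.2151, 0.1957]
ee_rot: [0.004, 0.999, -0.05, 0.006]
contact_force: [0.3, 0.2, -0.3]
width: 0.0388
gripper_force: 20.3
(236.17901611328125, 233.8004150390625) 10.557304382324219 (226, 224, 21, 21)
[0.51988495 0.10734715 0.097     ] [0.51892206 0.10590003 0.07537   ]
from grip [0.52000307 0.10733812]
[0.51994401 0.10734264 0.094     ]
t 26.45 roll 0.0 xyz mm [ -23.9 -320.7   98.5] F [ 0.01 -0.4  -0.11] w 0.03838473289098841
```

```bash
python3 -m crank '{"translation":[[-3,-35,0],[-3,-45,0],[-4,-45,0],[-4,-45,0],[-4,-45,0],[-3,-45,0],[-2,-40,0],[0,-20,0]],"roll":[0,0,0,0,0,0,0,0],"fingers":[0.3,0.3,0.3,0.3,0.3,0.3,0.3,0.3]}' 20
python3 -m crank '{"translation":[[0,0,10],[0,0,25],[0,0,20],[0,0,10],[0,0,0],[0,0,0]],"roll":[0,0,0,0,0,0],"fingers":[0.3,0.3,0.3,0.3,0.3,0.3]}' 20
python3 - <<'E'
from d import *
rel([.5209,.1073,.094])
E
```

```text
clock: 27.25
position: [0.5177, 0.111, 0.1872]
ee_rot: [-0.0, 0.999, -0.048, -0.001]
contact_force: [-0.3, -0.4, 0.2]
width: 0.0385
gripper_force: 20.3
clock: 27.85
position: [0.5192, 0.1076, 0.1235]
ee_rot: [0.0, 0.999, -0.05, -0.0]
contact_force: [0.0, 0.8, -0.3]
width: 0.0386
gripper_force: 20.3
t 27.85 roll -0.0 xyz mm [ 1.7  0.1 29.5] F [ 0.04  0.79 -0.25] w 0.0385883314606235
```

```bash
python3 -m crank '{"translation":[[2,0,10],[0,0,8],[0,0,5],[0,0,3],[0,0,0],[0,0,0],[0,0,0]],"roll":[0,0,0,0,0,0,0],"fingers":[0.3,0.3,0.3,0.3,0.3,0.3,0.3]}' 20
python3 - <<'E'
from d import *
rel([.5209,.1073,.094])
a=get_image('scene');cv2.imwrite('pics/c8.png',cv2.resize(a[170:270,270:370],None,fx=6,fy=6,interpolation=2))
E
```

```text
clock: 28.55
position: [0.5206, 0.108, 0.0982]
ee_rot: [0.0, 0.999, -0.049, -0.0]
contact_force: [-1.5, -0.2, 5.1]
width: 0.0387
gripper_force: 23.3
t 28.55 roll 0.001 xyz mm [0.3 0.7 4.2] F [-1.53 -0.2   5.12] w 0.038652044573914524
```

View pics/c8.png

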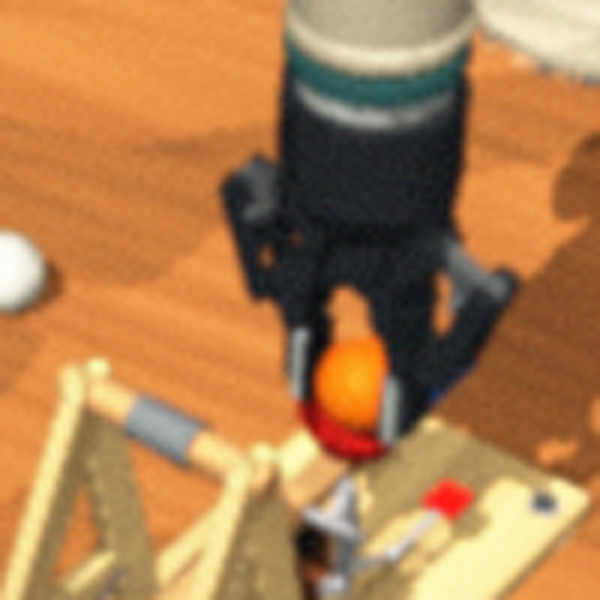

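Tips touch the rim with 5 N, with the ball centred over the cup. I relieve 1.5 mm, then open slowly.

```bash
python3 -m crank '{"translation":[[0,0,-1],[0,0,-0.5],[0,0,0],[0,0,0]],"roll":[0,0,0,0],"fingers":[0.3,0.3,0.3,0.3]}' 20 | grep -E 'pos|cont'
python3 -m crank '{"translation":[[0,0,0],[0,0,0],[0,0,0],[0,0,0],[0,0,0],[0,0,0],[0,0,0],[0,0,0]],"roll":[0,0,0,0,0,0,0,0],"fingers":[0.46,0.47,0.48,0.49,0.5,0.55,0.65,0.7]}' 20
python3 -m crank '{"translation":[[0,0,0],[0,0,-5],[0,0,-15],[0,0,-30],[0,0,-45],[0,0,-45],[0,0,-20],[0,0,0]],"roll":[0,0,0,0,0,0,0,0],"fingers":[0.75,0.75,0.75,0.75,0.75,0.75,0.75,0.75]}' 20
python3 -m crank '{"translation":[[-10,40,0],[-10,45,0],[-10,45,0],[-10,45,0],[0,30,0],[0,0,0],[0,0,0],[0,0,0]],"roll":[0,0,0,0,0,0,0,0],"fingers":[0.75,0.75,0.75,0.75,0.75,0.75,0.75,0.75]}' 20
python3 - <<'E'
from d import *
a=get_image('scene');b=get_image('top')
cv2.imwrite('pics/c9.png',np.hstack([cv2.resize(a[190:330,230:400],None,fx=3,fy=3,interpolation=2),cv2.resize(b[140:280,200:290],None,fx=3,fy=3,interpolation=2)]))
E
```

```text
position: [0.5212, 0.1082, 0.099]
contact_force: [-0.6, 0.4, 0.9]
clock: 29.8
position: [0.521, 0.1081, 0.099]
ee_rot: [0.0, 0.999, -0.05, 0.0]
contact_force: [-0.2, 0.1, 0.2]
width: 0.0598
gripper_force: 0.0
clock: 30.6
position: [0.5231, 0.1083, 0.2633]
ee_rot: [-0.0, 0.999, -0.05, 0.004]
contact_force: [0.4, -0.4, 0.1]
width: 0.0639
gripper_force: 0.0
clock: 31.4
position: [0.4606, -0.0909, 0.2583]
ee_rot: [-0.001, 0.999, -0.049, -0.001]
contact_force: [0.3, 1.3, -0.0]
width: 0.064
gripper_force: 0.0
```

View pics/c9.png

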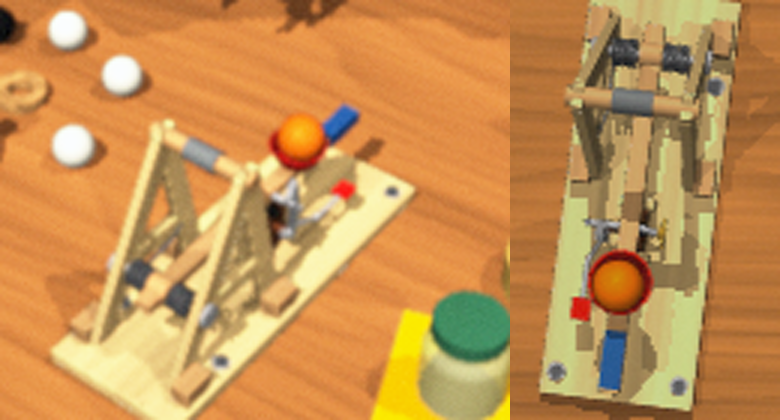

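The ball lies in the cup at crop (300,138) / (620,285), the arm is cocked and the robot is clear.

```bash
python3 -c "
from rig import manip
print(manip.sign_off())"
```

```text
the job is handed in; nothing more can be done
None
```

I cocked the catapult on its hook, laid the orange ball in the red cup, and handed the job in at about 31 s of the 72 s allowed; the tape, glue and jar were never touched.

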